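Slide the top specimen plate onto the light box

ROBOT

A 6-joint arm with a two-finger parallel gripper is mounted at the origin on the work surface. World frame = base frame: x ahead of the robot, y to its left, z up, the work surface at z = 0. Lengths are in m, angles in rad, forces in N, time in s.
With the tool pointing down it reaches from about 0.275 to 1 m from the base axis. Payload 8.4 kg.
Tool frame: the origin (TCP) lies midway between the tips of the shut fingers; the grasp point (between the pads) lies 19 mm behind it; z points along the fingers, y is the line along which they close (so a half turn about z gives the same grasp; the last joint's range is limited). The gripper opens to 85 mm and grips with 20 to 120 N. Pads are 22 mm wide; open, the fingers measure 114 mm over their backs; the gripper's body (76 mm by 85 mm) begins 54 mm behind the grasp point. The pads swing forward as they close: fully open they stand 13 mm farther back than shut.
Start: joints at [1.101, 0.353, 1.633, -0, 1.155, -0.002], TCP at [0.282, 0.558, 0.231] pointing down, gripper open.
Joint ranges: [-2.63, 2.63], [-0.92, 2.1], [0.06, 2.66], [-1.3, 4.44], [0, 2.69], [-3.02, 3.02]. Speed limits (rad/s): [2.22, 2.22, 2.79, 3.14, 3.14, 3.14].

INTERFACE

Orientations are given as [roll, pitch, yaw] about the fixed x, y, z axes, in that order (R = Rz(yaw) Ry(pitch) Rx(roll)).
In Python, from cell import observe, grab_frame, calibration, finish_job, spot_in, place_of gives the robot as it stands.
- The arm moves only by the tool arm_command, never from a script. Its arguments are lists of equal length, an entry for each row: "rotation": the turn, a rotation vector about the tool's x, y, z in degrees, a list of three; "slide": the shift along the tool's x, y, z in mm, a list of three; "claw": the closure in counts, from 0 (fully open) to 255 (shut). In form: {"rotation": [[wx, wy, wz], ...], "slide": [[tx, ty, tz], ...], "claw": [claw, ...]}. A call has 1 to 5 rows; each row shifts and turns the commanded pose from where the row before left it, along the tool's axes as they then stand; what a row does not reach is not made up. A row lasts 1/12 s, in which the tool goes at most 41.7 mm and 7.16 degrees, less where a joint would pass 70% of its speed; a pose out of reach is approached as far as the arm can. A call is refused whole if a number of a shift passes 41.7 or a number of a turn 7.16, either way. A call with a gripper value outside its range is refused whole. The fingers move at their own pace and stop on an object; "force" is the grip in N (left out, the last holds). Time passes only in rows, so rows that do not move let the fingers close. It gives the time, the measured TCP pose, the force, the opening and the grip force at its end, in the units of the state.
- observe(): the state, without advancing time (a new reading comes with each control period).
- grab_frame(name): name is "side" or "top" or "wrist"; returns the picture (420x560x3 uint8, red, green, blue); there is no depth.
- calibration(name): a dict with "camera_matrix" (3x3 intrinsics, pixels), "R" (3x3) and "t" (3): a world point X has camera coordinates R X + t. Camera axes: x right, y down, z forward; pixel columns grow to the right and rows downward; lengths in m; the calibration is good to about 2 mm. The wrist camera is an equidistant fisheye: a pixel r from the principal point sees the ray r / f radians off the axis. A picture is of the moment at which its call begins: read the wrist's pose just before it. calibration takes no time and is no camera call; for the wrist camera it gives the pose at the moment of the call.
- finish_job(): hands the job in; it is judged then, once.
Trained networks look in the newest picture that a camera, given by its name, has taken for a name from the list of things; names that differ only in an ending like _2 or _b are one class to them, and where a whole thing is asked for, a point or a joint stands for the part that bears it (a point fixed in the world has none). Each returns a list of dicts, best first, with "p" (0 to 1); they miss things now and then, are a little off and sometimes report something else, mostly with a low value. They report only what shows in the picture. A call takes as long as a camera call. They do not tell look-alikes from the thing itself.
- spot_in(camera, name): "position" ([column, row] as shares, 0 to 1, of the picture: columns of its width, rows of its height, amid what is visible of it).
- place_of(camera, name): "position" ([column, row] as shares, 0 to 1, of the picture: columns of its width, rows of its height: a listed point, or the origin of a listed thing).
The state is a dict: "time_s": time; "joint_pos": joint angles; "dq": joint speeds; "joint_torque": joint torques, N m; "eef_pos": TCP position; "tcp_rot": TCP orientation; "wrist_force": force on the tool from outside, world axes, zero at the start; "moment": the same for the moment, N m; "opening": finger opening in m; "grip_force": force on a finger pad.
Only numpy, scipy, OpenCV 4.12 (cv2) and the standard library are available. Lean on these libraries where they do the work, as an engineer would, in place of code of your own. Each camera call takes 0.05 s, during which the arm holds its last target. There are 200 camera calls.

TASK

Slide the top glass specimen plate out of the open side of the blue cassette and across onto the light box, keeping it flat and never lifting it; a light press from above will draw it along, but press hard and the plate below comes too. Then seat it square in the corner of the light box, flush against both metal rails, and let go. The plates below must stay as they are in the cassette, and nothing else on the table may be disturbed.

Things in the scene. Friction and masses are not known exactly. Their poses are not given: they have to be found in the camera images.
- lightbox: Grey LED light box with a white window, fixed: 150 (its x) x 170 (its y) mm, top face 28 mm above the table. Origin: centre of its underside. Two aluminium rails, 8 mm wide, 6 mm proud of the top face, form a corner: one along the +x edge (inner face x = +67 mm), one along the -y edge (inner face y = -77 mm); the other edges are open.
- seat (a point): Point on the light box where the top plate's centre lies when it is flush against both rails: x = +22, y = -22, z = +32 mm in the light box's frame; same axes as the light box. The plate's sides are then parallel to the rails. Under a 9 N press a fingertip slips over the plate, with 2 to 4 N more side force, once a rail stops it.
- cassette: Blue plastic cassette, fixed beside the light box's +y edge (gap 3 to 14 mm, turned against it by at most 0.035 rad): 102 (x) x 120 (y) x 36 mm high, origin at the centre of its underside. Walls at both x sides (inner faces x = +-47 mm) and at +y (inner face y = +56 mm); its -y side, facing the light box, is open. It holds four stacked plates with about 2 mm play.
- top_plate_center (a point): Centre (half-way up) of the top plate: glass, 90 (x) x 110 (y) x 8 mm, 0.14 to 0.24 kg, dark edges, cigarette ends sealed inside. Axes along the cassette's at first; top face 38 mm above the table, 2 mm proud of the walls, underside 2 mm above the light box's top. On the stack 3 to 5 N from above slides it; from about 7 N the plate below is dragged along. On the light box 10 N is fine; 60 N cracks it.
- plate2_center (a point): Centre of the second plate, same size, with a green leaf disc, directly under the top plate; must stay where it is.
- plate3_center (a point): Centre of the third plate, same size, must stay.
- plate4_center (a point): Centre of the lowest plate, same size, must stay.
- glass_dish: Square cut-glass dish, 125 x 125 x 42 mm, bystander, origin at the centre of its underside.
- magnifier: Hand lens lying flat, black rim 92 mm across, 13 mm high, 85 mm black handle towards its own -x, bystander, origin under the lens centre.
- paper_cup: White paper cup, 76 mm across, 88 mm high, bystander, origin at the centre of its underside.
- specimen_jar: Closed jar with blue cap, 60 mm across, 75 mm high, bystander, origin at the centre of its underside.
- marker_a: Yellow tent-shaped evidence marker, about 50 x 55 x 55 mm, bystander, origin at the centre of its underside.
- marker_b: A second yellow evidence marker, same size, bystander.
- tweezers: Steel tweezers lying flat, 125 mm long, bystander, origin under their middle.
Not all that is in view belongs to the job. Leave any turquoise look-alike of the lightbox alone.

How it is judged:
By the outcome, as a careful person would: the job done as asked, in the order asked, and still so for the second after the job is handed in, with the robot touching nothing.
It also fails if it takes over 67 s, if anything falls off the work surface, if the arm or the gripper's body presses on something with over 40 N, if the wrist force passes 120 N, or if a joint passes its speed limit or range.

## Working session

There is one attempt and no reset: what is moved stays moved. The work goes in short steps, Python scripts to look and compute and a tool call to move; the robot and the scene stay as the last step left them, time stands still between calls to the robot, and variables do not carry over. Pictures are saved under pics/ and viewed, at most 10 in all, crops included, and the job is handed in when it is done.

Besides the shell and the picture viewer there is one more tool, called after ">>>" as name(argument=value, ...) on one line, values as JSON. arm_command: Moves the arm, as the interface text tells. Its arguments: {"type":"object","properties":{"rotation":{"type":"array","items":{"type":"array","items":{"type":"number"}}},"slide":{"type":"array","items":{"type":"array","items":{"type":"number"}}},"claw":{"type":"array","items":{"type":"number"}},"force":{"type":"number"}},"required":["rotation","slide","claw"]}

```bash
mkdir -p pics
cat > h.py <<'E'
import numpy as np, cv2
from cell import *
def proj(cam,P):
    c=calibration(cam);K=np.array(c["camera_matrix"]);p=(np.array(c["R"])@np.atleast_2d(P).T).T+np.array(c["t"])
    q=(K@p.T).T; return q[:,:2]/q[:,2:]
def ray(cam,px,z):
    c=calibration(cam);K=np.array(c["camera_matrix"]);R=np.array(c["R"]);t=np.array(c["t"])
    d=R.T@np.linalg.inv(K)@np.array([px[0],px[1],1.]);o=-R.T@t
    return o+d*(z-o[2])/d[2]
E
python3 - <<'E'
from h import *
a=grab_frame("top");b=grab_frame("side")
cv2.imwrite("pics/top.png",cv2.resize(a[:,:,::-1],(800,600),interpolation=cv2.INTER_CUBIC));cv2.imwrite("pics/side.png",cv2.resize(b[:,:,::-1],(800,600)))
np.save("top.npy",a);np.save("side.npy",b)
for n,z in [("lightbox",0),("seat",.032),("cassette",0),("top_plate_center",.034)]:
  for cam in("top","side"):
    for d in place_of(cam,n)[:2]:
        px=np.array(d["position"])*[560,420];print(n,cam,round(d["p"],2),px.round(1),ray(cam,px,z).round(4))
s=observe();print(s)
E
```

```text
lightbox top 0.92 [388.6 305. ] [ 0.3026 -0.2791  0.    ]
lightbox top 0.71 [347.  168.1] [ 0.6692 -0.1773  0.    ]
lightbox side 0.98 [271.7 358.8] [ 0.3071 -0.2905  0.    ]
lightbox side 0.7 [261.3 215.3] [0.5209 0.0468 0.    ]
seat top 0.96 [405.  294.9] [ 0.3285 -0.3125  0.032 ]
seat top 0.8 [274.4 212.4] [0.5311 0.0195 0.032 ]
seat side 0.82 [383.4 238.1] [ 0.6852 -0.2171  0.032 ]
seat side 0.63 [280.5 352.9] [ 0.3159 -0.3048  0.032 ]
cassette side 0.7 [242.9 184.7] [0.5541 0.1848 0.    ]
top_plate_center top 0.58 [207.1 206.2] [0.5429 0.1962 0.034 ]
top_plate_center side 0.76 [240.5 173.6] [0.5535 0.1935 0.034 ]
{'time_s': 0.5, 'joint_pos': array([ 1.10064340e+00,  3.53030623e-01,  1.63345406e+00,  4.06463417e-05,
        1.15520857e+00, -2.37991009e-03]), 'dq': array([ 0.00076827,  0.00131506, -0.00229848,  0.00022812, -0.0003018 ,
        0.00109973]), 'joint_torque': array([-1.42530143e-04, -6.04697585e+01, -3.42181170e+01,  2.40026810e-05,
        2.24102383e-03,  5.62697409e-06]), 'eef_pos': array([0.28177397, 0.5578396 , 0.23123866]), 'tcp_rot': array([-3.14149215e+00, -3.74241365e-05,  2.67380322e+00]), 'wrist_force': array([ 0.34996141, -0.60004846, -0.26760907]), 'moment': array([-0.02115493,  0.00285618, -0.01761432]), 'grip_force': 0.0, 'opening': 0.08520668789768227}
```

View pics/top.png

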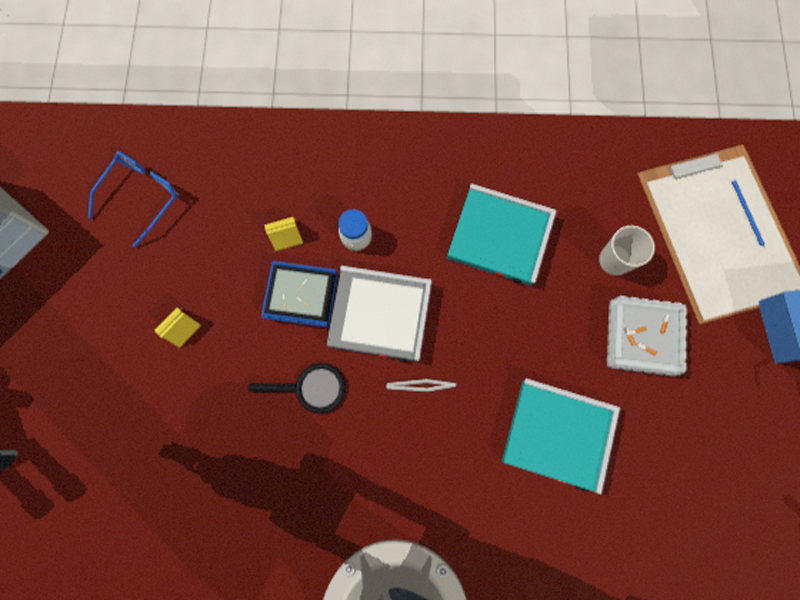

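View pics/side.png

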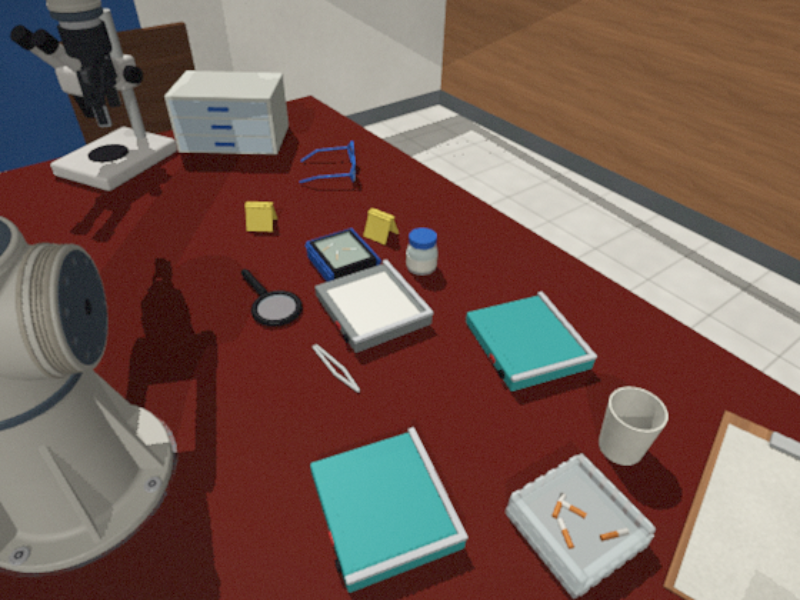

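The true light box is the grey one with the white window at about (380,313) in the enlarged top view. Its rails show at the top (+x) and right (-y), and the blue cassette sits to its left at (300,293). The turquoise look-alikes are at (502,233) and (561,437). They are the wrong colour and have no cassette beside them. In the side view the real box is at (374,305).

```bash
cat >> h.py <<'E'
from scipy.spatial.transform import Rotation as Ro
def plan(tp,tyaw,n,p=None,yaw=None):
    s=observe(); p=s["eef_pos"] if p is None else np.array(p); y=s["tcp_rot"][2] if yaw is None else yaw
    dy=(tyaw-y)/n; dp=(np.array(tp)-p)/n; out=[]
    for i in range(n):
        R=Ro.from_euler("xyz",[np.pi,0,y+i*dy]).as_matrix(); out.append((R.T@dp*1000).round(1).tolist())
    print("rot z per row deg",round(-np.degrees(dy),2),"slides",out)
E
python3 - <<'E'
from h import *
a=np.load("top.npy")[165:265,170:320]
cv2.imwrite("pics/crop.png",cv2.resize(a[:,:,::-1],(795,530),interpolation=cv2.INTER_CUBIC))
plan([.47,.11,.231],1.43,15)
E
```

```text
rot z per row deg 4.75 slides [[-24.7, -21.0, 0.0], [-26.3, -18.9, 0.0], [-27.8, -16.6, 0.0], [-29.1, -14.3, 0.0], [-30.2, -11.8, 0.0], [-31.0, -9.3, 0.0], [-31.7, -6.7, 0.0], [-32.1, -4.0, 0.0], [-32.4, -1.4, 0.0], [-32.4, 1.3, 0.0], [-32.1, 4.0, 0.0], [-31.7, 6.7, 0.0], [-31.0, 9.3, 0.0], [-30.2, 11.8, 0.0], [-29.1, 14.3, 0.0]]
```

View pics/crop.png

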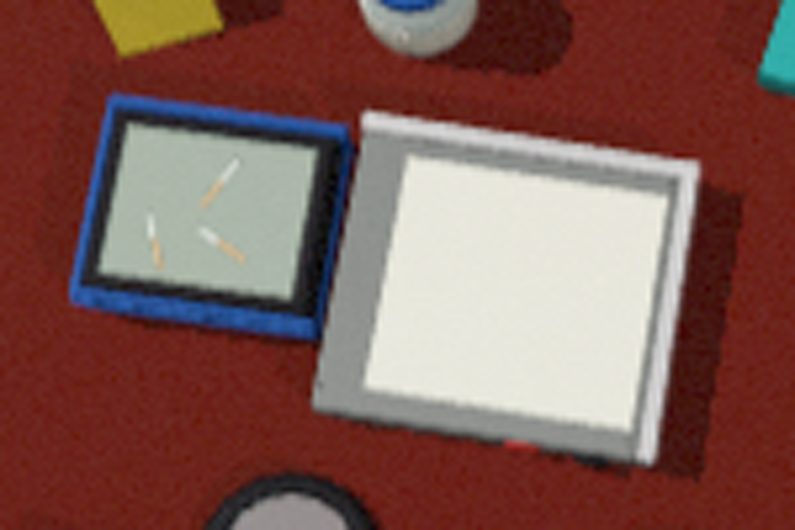

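The crop confirms the grey box. The blue cassette has walls at the top, bottom and left, and its open side faces right. The rails are at the top and right. Now moving to a wrist view.

>>> arm_command(rotation=[[0,0,4.75],[0,0,4.75],[0,0,4.75],[0,0,4.75],[0,0,4.75]], slide=[[-24.7,-21,0],[-26.3,-18.9,0],[-27.8,-16.6,0],[-29.1,-14.3,0],[-30.2,-11.8,0]], claw=[255,255,255,255,255], force=20)

```text
time_s: 0.92
eef_pos: [0.3449, 0.4071, 0.2313]
tcp_rot: [3.141, 0.0, 2.256]
wrist_force: [0.6, 0.1, -0.3]
opening: 0.0257
grip_force: 0.0
```

>>> arm_command(rotation=[[0,0,4.75],[0,0,4.75],[0,0,4.75],[0,0,4.75],[0,0,4.75]], slide=[[-31,-9.3,0],[-31.7,-6.7,0],[-32.1,-4,0],[-32.4,-1.4,0],[-32.4,1.3,0]], claw=[255,255,255,255,255])

```text
time_s: 1.33
eef_pos: [0.4077, 0.2577, 0.2315]
tcp_rot: [3.141, -0.0, 1.841]
wrist_force: [0.3, 0.1, 0.5]
opening: -0.0
grip_force: 0.0
```

>>> arm_command(rotation=[[0,0,4.75],[0,0,4.75],[0,0,4.75],[0,0,4.75],[0,0,4.75]], slide=[[-32.1,4,0],[-31.7,6.7,0],[-31,9.3,0],[-30.2,11.8,0],[-29.1,14.3,0]], claw=[255,255,255,255,255])

```text
time_s: 1.75
eef_pos: [0.4706, 0.1084, 0.2315]
tcp_rot: [3.141, -0.0, 1.426]
wrist_force: [0.4, 0.7, -0.4]
opening: -0.0001
grip_force: 0.0
```

>>> arm_command(rotation=[[0,0,0],[0,0,0]], slide=[[0,0,0],[0,0,0]], claw=[255,255])

```text
time_s: 1.92
eef_pos: [0.4707, 0.1086, 0.2314]
tcp_rot: [3.141, -0.0, 1.427]
wrist_force: [0.3, -0.1, 0.7]
opening: -0.0001
grip_force: 0.0
```

Run:
```python
from h import *
s=observe();print(s["time_s"],s["eef_pos"],s["tcp_rot"],s["opening"],s["wrist_force"])
c=calibration("wrist");print(c)
a=grab_frame("wrist");np.save("w1.npy",a);np.save("w1c.npy",c,allow_pickle=True)
cv2.imwrite("pics/w1.png",cv2.resize(a[:,:,::-1],(800,600),interpolation=cv2.INTER_CUBIC))
```

```text
1.9167 [0.47068495 0.10857835 0.23137762] [ 3.14141054e+00 -1.39207330e-04  1.42736122e+00] -0.0001383244417646739 [ 0.32635934 -0.14835465  0.66094288]
{'camera_matrix': array([[325.1922621 ,   0.        , 282.58149999],
       [  0.        , 325.1922621 , 212.59460945],
       [  0.        ,   0.        ,   1.        ]]), 'R': array([[ 9.89743968e-01, -1.42851914e-01,  4.57496067e-04],
       [-1.37016790e-01, -9.48399775e-01,  2.85944516e-01],
       [-4.04138323e-02, -2.83074544e-01, -9.58246067e-01]]), 't': array([-0.45056019,  0.13065195,  0.4297525 ])}
```

View pics/w1.png

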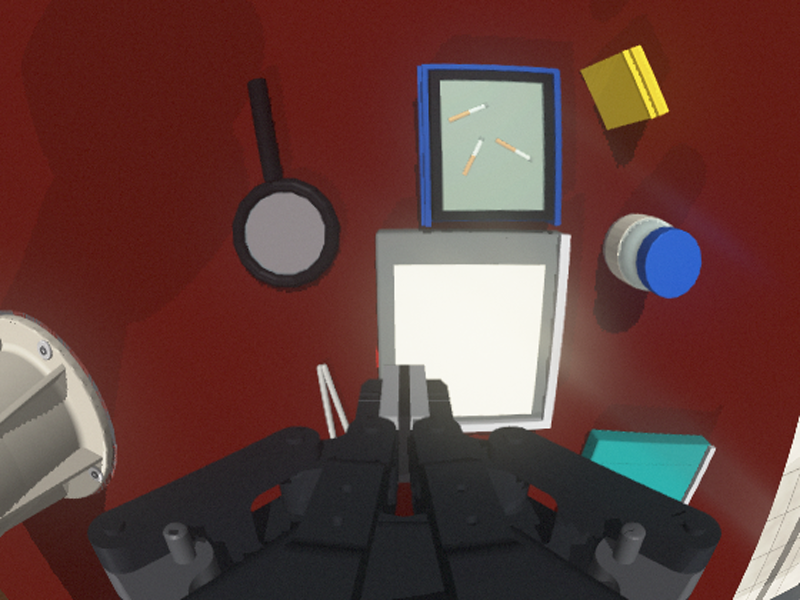

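The wrist view shows the cassette at (490,145), with the top plate and its cigarette ends inside. The light box is at (472,330), with the +x rail on the right and the -y rail at the bottom. I'll rectify it to a metric plane.

```bash
cat >> h.py <<'E'
def wproj(P,c):
    P=np.asarray(P,float);K=c["camera_matrix"];p=P.reshape(-1,3)@np.array(c["R"]).T+np.array(c["t"])
    r=np.hypot(p[:,0],p[:,1]);th=np.arctan2(r,p[:,2]);q=p[:,:2]/np.maximum(r,1e-9)[:,None]*th[:,None]
    return (q*[K[0,0],K[1,1]]+[K[0,2],K[1,2]]).reshape(P.shape[:-1]+(2,))
def rect(img,c,z,x0,y0,w,h,mm=.5):
    # pixel u -> world y = y0 - u*mm, v -> world x = x0 - v*mm
    u,v=np.meshgrid(np.arange(w),np.arange(h));P=np.stack([x0-v*mm/1000,y0-u*mm/1000,np.full(u.shape,z)],-1)
    m=wproj(P,c).astype(np.float32);return cv2.remap(img,m[...,0],m[...,1],cv2.INTER_CUBIC)
E
python3 - <<'E'
from h import *
a=np.load("w1.npy");c=np.load("w1c.npy",allow_pickle=True).item()
r=rect(a,c,.028,.64,.29,800,520)
cv2.imwrite("pics/r1.png",r[:,:,::-1])
E
```

```text
(no output)
```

View pics/r1.png

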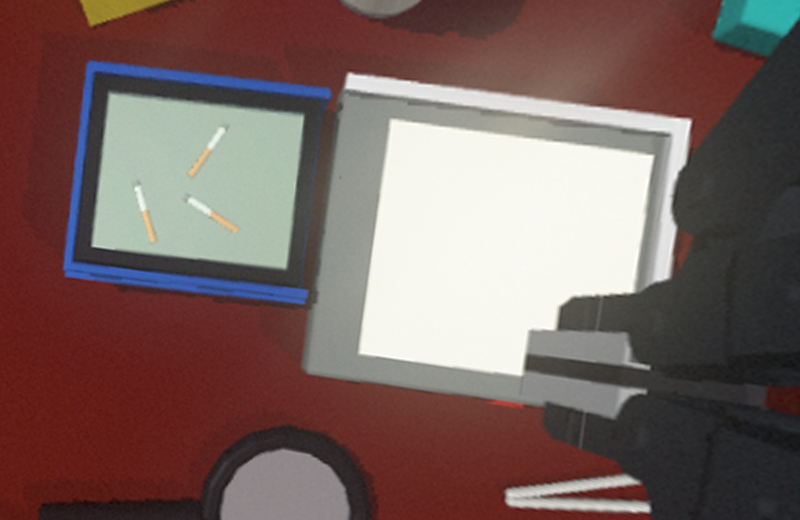

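```bash
cat >> h.py <<'E'
from scipy.optimize import minimize
def fit(img,c,edges,g0,mask=None):
    """edges: (p0,p1) local mm, fit x,y,yaw maximizing gradient normal to edges"""
    f=cv2.GaussianBlur(img.astype(np.float32),(0,0),1.0)
    def world(g,P):
        cs,sn=np.cos(g[2]),np.sin(g[2]);P=P/1000
        return np.stack([g[0]+cs*P[:,0]-sn*P[:,1],g[1]+sn*P[:,0]+cs*P[:,1],P[:,2]],-1)
    def samp(q): return cv2.remap(f,q[:,None,0].astype(np.float32),q[:,None,1].astype(np.float32),cv2.INTER_LINEAR)[:,0]
    def score(g,per=False):
        S=[]
        for p0,p1 in edges:
            t=np.linspace(.04,.96,60)[:,None];P=np.array(p0)*(1-t)+np.array(p1)*t
            d=np.array(p1,float)-p0;n=np.array([d[1],-d[0],0]);n/=np.linalg.norm(n)
            A=samp(wproj(world(g,P+n*1.0),c));B=samp(wproj(world(g,P-n*1.0),c))
            S.append(np.linalg.norm((A-B).mean(0)))
        return S if per else -sum(S)
    best=None
    for r in (8,3,1):
        cand=np.linspace(-1,1,9)
        b=min(((score(np.array(g0)+[dx*r/1000,dy*r/1000,da*r*.006]),dx,dy,da) for dx in cand for dy in cand for da in cand))
        g0=np.array(g0)+[b[1]*r/1000,b[2]*r/1000,b[3]*r*.006]
    return g0,np.round(score(g0,True),1)
LB=[((-75,-5,28),(-75,85,28)),((-75,85,28),(66,85,28)),((75,85,34),(75,-85,34)),((67,85,34),(67,-77,34)),((-10,-85,34),(75,-85,34)),((-10,-77,34),(67,-77,34))]
CA=[((51,60,36),(51,-60,36)),((-51,60,36),(-51,-60,36)),((51,60,36),(-51,60,36)),((47,56,36),(47,-58,36))]
PL=[((45,55,38),(45,-55,38)),((-45,55,38),(-45,-55,38)),((45,55,38),(-45,55,38)),((45,-55,38),(-45,-55,38))]
E
python3 - <<'E'
from h import *
a=np.load("w1.npy");c=np.load("w1c.npy",allow_pickle=True).item()
L,s=fit(a,c,LB,[.52,.045,-.135]);print("LB",L,s)
C,s=fit(a,c,CA,[.55,.196,-.135]);print("CA",C,s)
P,s=fit(a,c,PL,C);print("PL",P,s)
def loc(g,q): d=np.array(q[:2])-g[:2];cs,sn=np.cos(g[2]),np.sin(g[2]);return np.array([cs*d[0]+sn*d[1],-sn*d[0]+cs*d[1]])*1000
print("cassette in LB",loc(L,C),C[2]-L[2],"plate in C",loc(C,P))
for cam in ("top",): pass
o=cv2.resize(a,(1120,840),interpolation=cv2.INTER_CUBIC)
for g,E,col in((L,LB,(255,0,0)),(C,CA,(255,255,0)),(P,PL,(0,255,0))):
  for p in E:
    W=np.array([[g[0]+(np.cos(g[2])*x-np.sin(g[2])*y)/1000,g[1]+(np.sin(g[2])*x+np.cos(g[2])*y)/1000,z/1000] for x,y,z in p]);q=(wproj(W,c)*2).astype(int)
    cv2.line(o,tuple(map(int,q[0])),tuple(map(int,q[1])),col,1)
cv2.imwrite("pics/o1.png",o[60:640,460:900,::-1])
E
```

```text
LB [ 0.516   0.0435 -0.135 ] [ 62.5  53.9 116.7  86.7  88.4  49.4]
CA [ 0.545    0.19225 -0.1155 ] [59.7 80.7 87.7  5.3]
PL [ 0.5405  0.198  -0.1005] [84.4 63.5 73.6 74.5]
cassette in LB [  8.71582984 151.29969204] 0.019500000000000003 plate in C [-5.13266718  5.19309423]
```

View pics/o1.png

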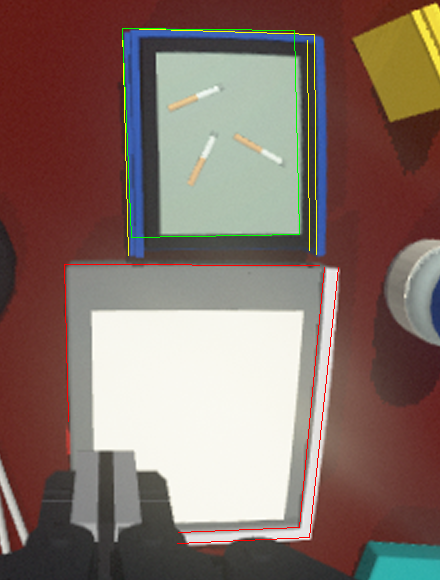

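```bash
cat > f2.py <<'E'
from h import *
def sfit(F,c,edges,g0,rs=(6,2,.7)):
    F=cv2.GaussianBlur(F.astype(np.float32),(0,0),.7)
    def score(g):
        cs,sn=np.cos(g[2]),np.sin(g[2]);S=[]
        for p0,p1 in edges:
            t=np.linspace(.04,.96,60)[:,None];P=np.array(p0)*(1-t)+np.array(p1)*t
            d=np.array(p1,float)-p0;n=np.array([d[1],-d[0],0]);n/=np.linalg.norm(n);v=[]
            for k in(1,-1):
                Q=(P+n*k)/1000;W=np.stack([g[0]+cs*Q[:,0]-sn*Q[:,1],g[1]+sn*Q[:,0]+cs*Q[:,1],Q[:,2]],-1)
                q=wproj(W,c).astype(np.float32);v.append(cv2.remap(F,q[:,None,0],q[:,None,1],cv2.INTER_LINEAR).mean())
            S.append(v[0]-v[1])
        return S
    cand=np.linspace(-1,1,9)
    for r in rs:
        b=max((sum(score(np.array(g0)+[dx*r/1000,dy*r/1000,da*r*.006])),dx,dy,da) for dx in cand for dy in cand for da in cand)
        g0=np.array(g0)+[b[1]*r/1000,b[2]*r/1000,b[3]*r*.006]
    return g0,np.round(score(g0),1)
def loc(g,q): d=np.array(q[:2])-g[:2];cs,sn=np.cos(g[2]),np.sin(g[2]);return np.array([cs*d[0]+sn*d[1],-sn*d[0]+cs*d[1]])*1000
def draw(o,c,g,E,col,k):
  for p in E:
    W=np.array([[g[0]+(np.cos(g[2])*x-np.sin(g[2])*y)/1000,g[1]+(np.sin(g[2])*x+np.cos(g[2])*y)/1000,z/1000] for x,y,z in p]);q=(wproj(W,c)*k).astype(int)
    cv2.line(o,tuple(map(int,q[0])),tuple(map(int,q[1])),col,1)
E
python3 - <<'E'
from f2 import *
a=np.load("w1.npy").astype(np.float32);c=np.load("w1c.npy",allow_pickle=True).item()
blue=a[...,2]-a[...,:2].max(2); red=a[...,0]-a[...,1]; lum=a.mean(2)
# inward n: clockwise seen ... (51,60)->(51,-60)->( -51,-60)->(-51,60)->(51,60)
CAo=[((51,60,36),(51,-60,36)),((-51,60,36),(51,60,36)),((-51,-60,0),(-51,60,0))]
PLo=[((45,-55,38),(45,55,38)),((-45,55,38),(-45,-55,38)),((45,55,38),(-45,55,38))] # outward n: blue outside
C,s=sfit(blue,c,CAo,[.549,.192,-.12]);print("CA",C,s)
P,s2=sfit(blue,c,PLo,C,(3,1));print("PL",P,s2)
LBo=[((-75,-5,28),(-75,85,28)),((-75,85,28),(66,85,28)),((75,85,34),(75,-40,34))]
L,s3=sfit(-red,c,LBo,[.516,.0435,-.135],(3,1,.5));print("LB",L,s3)
LBr=LBo+[((67,-75,34),(67,84,34))]
L2,s3=sfit(lum-red,c,LBo+[((75,80,34),(75,-85,34)),((75,-85,34),(-10,-85,34)),((67,-77,34),(67,84,34)),((-10,-77,34),(67,-77,34))][:3],[.516,.0435,-.135],(3,1,.5));print("LB2",L2,s3)
print("C in LB",loc(L,C),C[2]-L[2],"P in C",loc(C,P))
k=4;o=cv2.resize(np.load("w1.npy"),None,fx=k,fy=k,interpolation=cv2.INTER_CUBIC)
draw(o,c,L,LB,(255,0,0),k);draw(o,c,C,CAo,(255,255,0),k);draw(o,c,P,PLo,(0,255,0),k)
cv2.imwrite("pics/o2.png",cv2.resize(o[150:1230,1020:1640,::-1],None,fx=.55,fy=.55,interpolation=cv2.INTER_AREA))
E
```

```text
CA [ 0.55      0.191675 -0.1149  ] [85.1 94.9  5.9]
PL [ 0.54675   0.192175 -0.1149  ] [ 6.5 57.1 52.6]
LB [ 0.516125  0.045625 -0.135   ] [34.6 13.8 19. ]
LB2 [ 0.516    0.04325 -0.13725] [ 73.1  37.6  98.2 100.9  68.5  62.9]
C in LB [ 13.90986767 149.28038621] 0.02010000000000002 P in C [-3.285894    0.12409924]
```

View pics/o2.png

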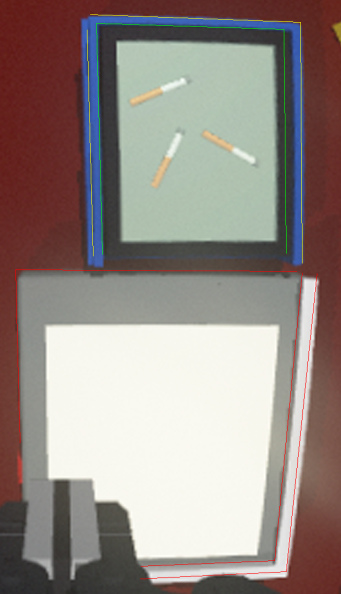

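Run:
```python
from h import *
plan([.549,.192,.050],1.455,7)
```

```text
rot z per row deg -0.21 slides [[13.2, 9.5, 25.9], [13.2, 9.5, 25.9], [13.2, 9.6, 25.9], [13.1, 9.6, 25.9], [13.1, 9.7, 25.9], [13.1, 9.7, 25.9], [13.0, 9.8, 25.9]]
```

>>> arm_command(rotation=[[0,0,-0.23],[0,0,-0.23],[0,0,-0.23],[0,0,-0.23],[0,0,-0.23]], slide=[[13.2,9.5,25.9],[13.2,9.5,25.9],[13.2,9.6,25.9],[13.1,9.6,25.9],[13.1,9.7,25.9]], claw=[255,255,255,255,255])

```text
time_s: 2.38
eef_pos: [0.5262, 0.1708, 0.1007]
tcp_rot: [3.141, -0.0, 1.453]
wrist_force: [0.1, -1.0, 0.1]
opening: 0.0003
grip_force: 0.0
```

>>> arm_command(rotation=[[0,0,-0.23],[0,0,-0.23],[0,0,0],[0,0,0]], slide=[[13.1,9.7,25.9],[13,9.8,25.9],[0,0,5],[0,0,3]], claw=[255,255,255,255])

```text
time_s: 2.72
eef_pos: [0.5472, 0.1935, 0.0404]
tcp_rot: [-3.139, 0.001, 1.461]
wrist_force: [-1.1, -0.6, 0.0]
opening: 0.0
grip_force: 0.0
```

>>> arm_command(rotation=[[0,0,0],[0,0,0],[0,0,0]], slide=[[0,0,1],[0,0,0],[0,0,0]], claw=[255,255,255])

```text
time_s: 2.97
eef_pos: [0.5491, 0.1924, 0.0424]
tcp_rot: [3.14, -0.001, 1.458]
wrist_force: [0.8, -0.4, 0.0]
opening: 0.0002
grip_force: 0.0
```

Run:
```python
from f2 import *
s=observe();print(s["eef_pos"],s["tcp_rot"],s["wrist_force"])
c=calibration("wrist");a=grab_frame("wrist");np.save("w2.npy",a);np.save("w2c.npy",c,allow_pickle=True)
b=grab_frame("top")
r=rect(a,c,.038,.64,.27,560,560,.5)
cv2.imwrite("pics/w2.png",np.hstack([cv2.resize(a[:,:,::-1],None,fx=.8,fy=.8),])) if 0 else cv2.imwrite("pics/w2.png",cv2.resize(a[:,:,::-1],(800,600),interpolation=cv2.INTER_CUBIC))
```

```text
[0.54906091 0.19241723 0.04243471] [ 3.14006008e+00 -7.29542641e-04  1.45840928e+00] [ 0.76806097 -0.43245167  0.01031957]
```

View pics/w2.png

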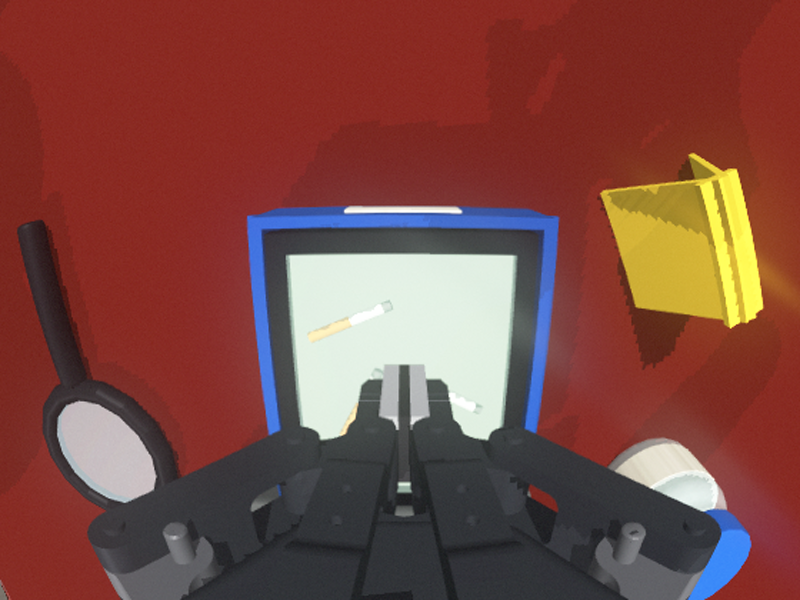

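The closed fingertips sit over the plate, centred between the blue walls (walls at columns 265 and 540, fingers at 405). Descending gently.

>>> arm_command(rotation=[[0,0,0],[0,0,0],[0,0,0],[0,0,0]], slide=[[0,0,1],[0,0,1],[0,0,0.5],[0,0,0]], claw=[255,255,255,255])

```text
time_s: 3.4
eef_pos: [0.5487, 0.1922, 0.0384]
tcp_rot: [-3.141, 0.0, 1.458]
wrist_force: [0.3, -0.1, 0.2]
opening: -0.0002
grip_force: 0.0
```

>>> arm_command(rotation=[[0,0,0],[0,0,0],[0,0,0]], slide=[[0,0,0.8],[0,0,0],[0,0,0]], claw=[255,255,255])

```text
time_s: 3.65
eef_pos: [0.5491, 0.1924, 0.0381]
tcp_rot: [3.141, -0.0, 1.458]
wrist_force: [-1.9, -1.2, 6.0]
opening: -0.0001
grip_force: 2.7
```

>>> arm_command(rotation=[[0,0,0],[0,0,0],[0,0,0]], slide=[[0,0,0.5],[0,0,0],[0,0,0]], claw=[255,255,255])

```text
time_s: 3.9
eef_pos: [0.5493, 0.1925, 0.0381]
tcp_rot: [3.141, -0.0, 1.458]
wrist_force: [-2.2, -0.7, 10.2]
opening: 0.0003
grip_force: 5.1
```

>>> arm_command(rotation=[[0,0,0],[0,0,0],[0,0,0]], slide=[[0,0,-0.7],[0,0,0],[0,0,0]], claw=[255,255,255])

```text
time_s: 4.15
eef_pos: [0.549, 0.1924, 0.0381]
tcp_rot: [3.141, -0.0, 1.458]
wrist_force: [-0.5, -0.5, 5.3]
opening: 0.0001
grip_force: 2.6
```

>>> arm_command(rotation=[[0,0,0],[0,0,0]], slide=[[0,0,0],[0,0,0]], claw=[255,255])

```text
time_s: 4.32
eef_pos: [0.549, 0.1925, 0.0381]
tcp_rot: [3.141, -0.0, 1.458]
wrist_force: [-1.2, -1.0, 5.7]
opening: 0.0
grip_force: 2.7
```

>>> arm_command(rotation=[[0,0,0],[0,0,0],[0,0,0],[0,0,0],[0,0,0]], slide=[[0,0,-0.2],[-1,0,0],[-2,0,0],[-2,0,0],[-2,0,0]], claw=[255,255,255,255,255])

```text
time_s: 4.73
eef_pos: [0.5481, 0.1853, 0.0381]
tcp_rot: [3.141, -0.0, 1.458]
wrist_force: [0.1, 0.7, 3.7]
opening: 0.0002
grip_force: 1.5
```

Run:
```python
from f2 import *
s=observe();print(s["eef_pos"],s["tcp_rot"],s["wrist_force"])
c=calibration("wrist");a=grab_frame("wrist");np.save("w3.npy",a);np.save("w3c.npy",c,allow_pickle=True)
# plate far edge: glass pane (bright) boundary position along tool frame at z=.038, before/after
for n in ("w2","w3"):
    im=np.load(n+".npy").astype(np.float32);cc=np.load(n+"c.npy",allow_pickle=True).item()
    t=np.linspace(.02,.09,281)
    pr=[]
    for off in np.linspace(-.02,.02,21):
        u=np.array([.1148,.9934]);v=np.array([.9934,-.1148]);P=np.array([.549,.1924])+t[:,None]*u+off*v
        q=wproj(np.c_[P,np.full(len(t),.038)],cc).astype(np.float32);pr.append(cv2.remap(im,q[:,None,0],q[:,None,1],cv2.INTER_LINEAR)[:,0].mean(1))
    m=np.mean(pr,0);g=np.diff(m);i=np.argsort(g)[:3];print(n,"drop at mm",(t[i]*1000).round(2),m[::20].round())
```

```text
[0.54812864 0.18530309 0.038112  ] [ 3.14141603e+00 -1.34681220e-04  1.45835261e+00] [0.14687409 0.65308936 3.65693254]
w2 drop at mm [46.   46.25 61.5 ] [233. 236. 231. 233. 232. 231.  76. 102. 227.  75.  72.  69.  67.  66.
  71.]
w3 drop at mm [39.25 60.5  60.25] [234. 233. 232. 232.  83.  73.  64. 104. 227.  71.  69.  67.  66.  65.
  71.]
```

>>> arm_command(rotation=[[0,0,0],[0,0,0],[0,0,0],[0,0,0],[0,0,0]], slide=[[-3,0,0],[-3,0,0],[-3,0,0],[-3,0,0],[-3,0,0]], claw=[255,255,255,255,255])

```text
time_s: 5.2
eef_pos: [0.5463, 0.1702, 0.0381]
tcp_rot: [3.142, 0.0, 1.458]
wrist_force: [0.6, 1.1, 3.6]
opening: 0.0002
grip_force: 1.6
```

>>> arm_command(rotation=[[0,0,0],[0,0,0],[0,0,0],[0,0,0],[0,0,0]], slide=[[-2,0,0],[-2,0,0],[-2,0,0],[-2,0,0],[-2,0,0]], claw=[255,255,255,255,255])

```text
time_s: 5.62
eef_pos: [0.5452, 0.1605, 0.0381]
tcp_rot: [3.142, -0.0, 1.458]
wrist_force: [0.0, 1.1, 2.4]
opening: -0.0001
grip_force: 1.7
```

>>> arm_command(rotation=[[0,0,0],[0,0,0],[0,0,0],[0,0,0],[0,0,0]], slide=[[-2,0,0.1],[-2,0,0],[-2,0,0],[-2,0,0],[-2,0,0]], claw=[255,255,255,255,255])

```text
time_s: 6.03
eef_pos: [0.5442, 0.1505, 0.0381]
tcp_rot: [3.141, -0.0, 1.458]
wrist_force: [1.3, 1.6, 5.8]
opening: -0.0002
grip_force: 2.5
```

>>> arm_command(rotation=[[0,0,0],[0,0,0],[0,0,0],[0,0,0],[0,0,0]], slide=[[-2,0,0],[-2,0,0],[-2,0,0],[-2,0,0],[0,0,0]], claw=[255,255,255,255,255])

```text
time_s: 6.45
eef_pos: [0.5433, 0.1423, 0.0381]
tcp_rot: [3.141, 0.0, 1.458]
wrist_force: [0.7, -1.2, 5.9]
opening: 0.0002
grip_force: 2.8
```

Run:
```python
from f2 import *
s=observe();print(s["eef_pos"],s["wrist_force"])
c=calibration("wrist");a=grab_frame("wrist");np.save("w4.npy",a);np.save("w4c.npy",c,allow_pickle=True)
cv2.imwrite("pics/w4.png",cv2.resize(a[:,:,::-1],(800,600),interpolation=cv2.INTER_CUBIC))
```

```text
[0.54327674 0.14225287 0.03808642] [ 0.66268716 -1.22017619  5.93294748]
```

View pics/w4.png

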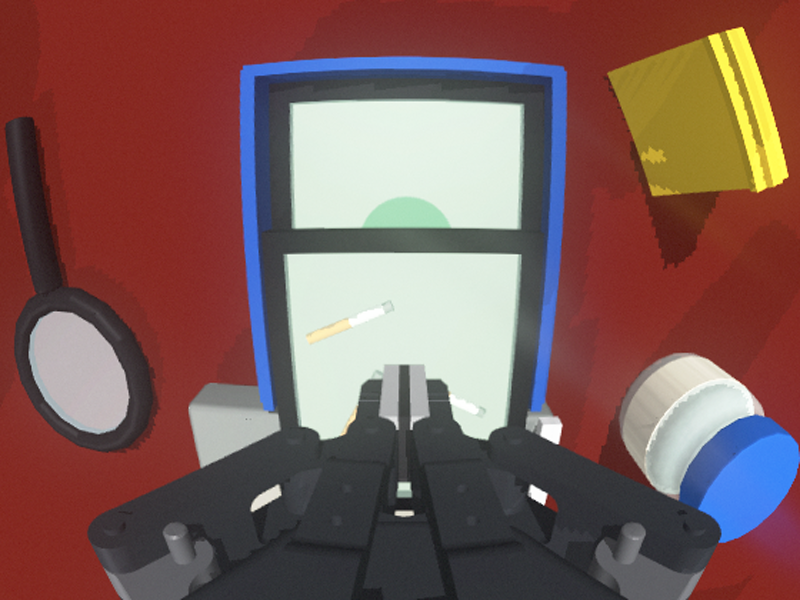

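The plate is sliding straight. The second plate (green disc) is still seated, with the top plate's trailing edge at row 240. Continuing.

>>> arm_command(rotation=[[0,0,0],[0,0,0],[0,0,0],[0,0,0],[0,0,0]], slide=[[0,0,-0.2],[-2,0,0],[-2,0,0],[-2,0,0],[-2,0,0]], claw=[255,255,255,255,255])

```text
time_s: 6.92
eef_pos: [0.5421, 0.1345, 0.0381]
tcp_rot: [-3.141, 0.0, 1.458]
wrist_force: [1.1, 0.8, 3.0]
opening: 0.0003
grip_force: 1.4
```

>>> arm_command(rotation=[[0,0,0],[0,0,0],[0,0,0],[0,0,0]], slide=[[-2,0,0.05],[-2,0,0.05],[-2,0,0.05],[-2,0,0.05]], claw=[255,255,255,255])

```text
time_s: 7.25
eef_pos: [0.5414, 0.1266, 0.0379]
tcp_rot: [-3.142, 0.0, 1.458]
wrist_force: [0.2, 0.8, 2.6]
opening: 0.0001
grip_force: 1.4
```

>>> arm_command(rotation=[[0,0,0],[0,0,0],[0,0,0],[0,0,0],[0,0,0]], slide=[[-2,0,0.15],[-2,0,0.1],[-2,0,0.05],[-2,0,0.05],[-2,0,0.05]], claw=[255,255,255,255,255])

```text
time_s: 7.67
eef_pos: [0.5404, 0.1167, 0.0376]
tcp_rot: [3.141, -0.0, 1.458]
wrist_force: [0.3, 1.0, 4.6]
opening: -0.0
grip_force: 2.2
```

>>> arm_command(rotation=[[0,0,0],[0,0,0],[0,0,0],[0,0,0],[0,0,0]], slide=[[-2,0,0.05],[-2,0,0.05],[-2,0,0.05],[-2,0,0.05],[-2,0,0.05]], claw=[255,255,255,255,255])

```text
time_s: 8.08
eef_pos: [0.5393, 0.1068, 0.0375]
tcp_rot: [3.141, -0.0, 1.458]
wrist_force: [-0.5, 0.8, 5.4]
opening: 0.0001
grip_force: 2.7
```

>>> arm_command(rotation=[[0,0,0],[0,0,0],[0,0,0],[0,0,0],[0,0,0]], slide=[[-2,0,0],[-2,0,0.05],[-2,0,0.05],[-2,0,0.05],[-2,0,0.05]], claw=[255,255,255,255,255])

```text
time_s: 8.5
eef_pos: [0.5382, 0.0969, 0.0373]
tcp_rot: [3.141, -0.0, 1.458]
wrist_force: [0.2, 2.2, 5.4]
opening: -0.0001
grip_force: 3.0
```

>>> arm_command(rotation=[[0,0,0],[0,0,0],[0,0,0],[0,0,0],[0,0,0]], slide=[[-2,0,0.05],[-2,0,0.05],[-2,0,0],[-2,0,0.05],[-2,0,0.05]], claw=[255,255,255,255,255])

```text
time_s: 8.92
eef_pos: [0.5372, 0.087, 0.0372]
tcp_rot: [3.141, -0.0, 1.458]
wrist_force: [-0.2, 1.9, 6.0]
opening: 0.0
grip_force: 3.3
```

Run:
```python
from f2 import *
s=observe();print(s["eef_pos"],s["wrist_force"])
c=calibration("wrist");a=grab_frame("wrist");np.save("w5.npy",a);np.save("w5c.npy",c,allow_pickle=True)
cv2.imwrite("pics/w5.png",cv2.resize(a[:,:,::-1],(800,600),interpolation=cv2.INTER_CUBIC))
```

```text
[0.53719062 0.08696813 0.03715447] [-0.18262058  1.93215326  5.99708992]
```

View pics/w5.png

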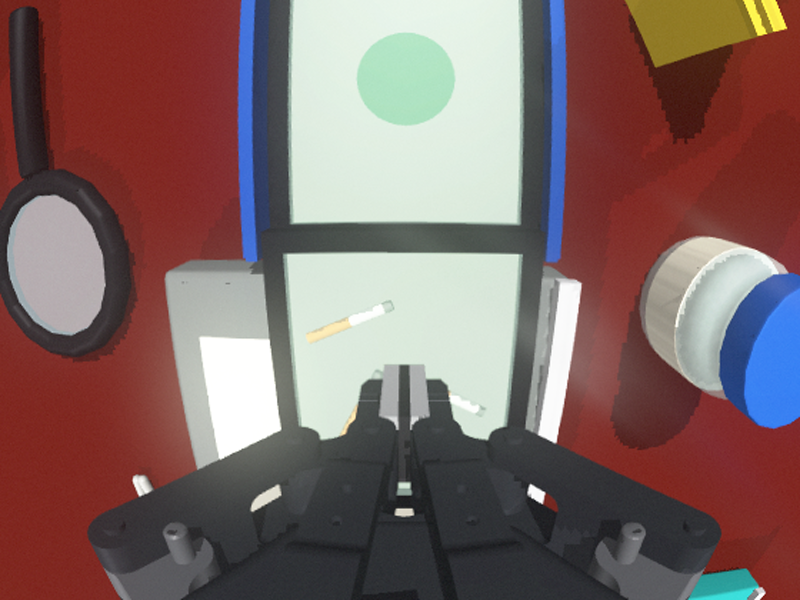

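The plate's trailing edge is at row 238, level with the stack's front edge. The cigarette ends hold the same place relative to the fingers, so the plate isn't slipping. Plate 2 has not moved. Now over the step.

>>> arm_command(rotation=[[0,0,0],[0,0,0],[0,0,0],[0,0,0],[0,0,0]], slide=[[-2,0,0.05],[-2,0,0.05],[-2,0,0.05],[-2,0,0.05],[-2,0,0.05]], claw=[255,255,255,255,255])

```text
time_s: 9.38
eef_pos: [0.5351, 0.0767, 0.0363]
tcp_rot: [-3.14, 0.0, 1.458]
wrist_force: [-0.2, 0.9, -0.5]
opening: 0.0004
grip_force: 0.0
```

>>> arm_command(rotation=[[0,0,0],[0,0,0],[0,0,0],[0,0,0]], slide=[[0,0,0.4],[0,0,0.4],[0,0,0],[0,0,0]], claw=[255,255,255,255])

```text
time_s: 9.72
eef_pos: [0.5357, 0.0768, 0.0361]
tcp_rot: [-3.141, 0.0, 1.458]
wrist_force: [-1.2, -1.4, 7.0]
opening: -0.0004
grip_force: 3.4
```

```bash
cat > meas.py <<'E'
from f2 import *
s=observe();print(s["eef_pos"].round(4),s["tcp_rot"].round(4),s["wrist_force"].round(1))
c=calibration("wrist");a=grab_frame("wrist");np.save("wl.npy",a)
L=np.array([.516,.0433,-.137]);im=a.astype(np.float32).mean(2)
def prof(g,p,dirv,t,span,z):
    # brightness along local dir dirv from local p (mm), averaged along span vectors
    cs,sn=np.cos(g[2]),np.sin(g[2]);R=np.array([[cs,-sn],[sn,cs]]);m=[]
    for o in span:
        Q=(np.array(p)+t[:,None]*np.array(dirv)+np.array(o))@R.T/1000+g[:2]
        q=wproj(np.c_[Q,np.full(len(t),z)],c).astype(np.float32);m.append(cv2.remap(im,q[:,None,0],q[:,None,1],cv2.INTER_LINEAR)[:,0])
    return np.mean(m,0)
E
python3 - <<'E'
from meas import *
p=loc(L,s["eef_pos"]);print("finger in LB",p,"plan needs finger near (22,-22)")
t=np.arange(-70,60,2.)
for dy in (15,30,45): print(dy,prof(L,p+[0,dy],[1,0],t,[[0,k] for k in (-1,0,1)],.036).round().astype(int).tolist())
E
```

```text
[0.5357 0.0768 0.0361] [-3.1413e+00  4.0000e-04  1.4584e+00] [-1.2 -1.4  7. ]
finger in LB [14.89786127 35.91705039] plan needs finger near (22,-22)
15 [255, 255, 255, 255, 255, 255, 255, 255, 255, 255, 255, 255, 255, 118, 116, 114, 134, 230, 230, 229, 228, 228, 227, 226, 226, 227, 225, 225, 225, 225, 225, 225, 225, 225, 224, 225, 224, 224, 225, 225, 225, 225, 224, 224, 224, 224, 224, 224, 224, 224, 224, 224, 223, 224, 150, 90, 95, 99, 166, 144, 151, 248, 249, 248, 249]
30 [183, 183, 184, 185, 186, 186, 186, 186, 187, 187, 187, 187, 185, 99, 98, 96, 152, 226, 226, 226, 226, 225, 226, 226, 222, 215, 226, 251, 252, 244, 236, 229, 225, 225, 225, 225, 226, 225, 225, 225, 225, 225, 225, 225, 224, 225, 224, 224, 224, 223, 223, 222, 222, 222, 129, 96, 95, 93, 165, 172, 145, 250, 250, 249, 250]
45 [175, 174, 175, 175, 176, 174, 169, 176, 176, 176, 177, 176, 161, 77, 76, 77, 159, 225, 225, 224, 224, 224, 224, 225, 224, 225, 225, 225, 225, 225, 225, 225, 225, 225, 225, 224, 225, 224, 224, 224, 224, 224, 223, 224, 224, 224, 224, 224, 224, 223, 223, 223, 221, 217, 89, 84, 83, 82, 159, 123, 118, 242, 244, 241, 244]
```

>>> arm_command(rotation=[[0,0,0.45],[0,0,0.45],[0,0,0.45],[0,0,0],[0,0,0]], slide=[[-2,0,0.05],[-3,0.3,0],[-4,0.3,0],[-4,0.3,0],[-4,0.3,0]], claw=[255,255,255,255,255])

```text
time_s: 10.18
eef_pos: [0.5352, 0.0601, 0.0361]
tcp_rot: [3.141, -0.0, 1.435]
wrist_force: [-1.0, 1.0, 6.0]
opening: -0.0003
grip_force: 2.6
```

>>> arm_command(rotation=[[0,0,0],[0,0,0],[0,0,0],[0,0,0],[0,0,0]], slide=[[-4,0.4,0],[-4,0.4,0],[-4,0.4,0],[-4,0.4,0],[-4,0.4,0]], claw=[255,255,255,255,255])

```text
time_s: 10.6
eef_pos: [0.5345, 0.04, 0.0361]
tcp_rot: [3.141, -0.0, 1.435]
wrist_force: [0.3, 2.1, 5.9]
opening: -0.0005
grip_force: 2.7
```

>>> arm_command(rotation=[[0,0,0],[0,0,0],[0,0,0],[0,0,0],[0,0,0]], slide=[[-3,0.3,0],[-3,0.3,0],[-2,0.2,0],[0,0,0],[0,0,0]], claw=[255,255,255,255,255])

```text
time_s: 11.02
eef_pos: [0.5341, 0.0317, 0.0361]
tcp_rot: [3.141, 0.0, 1.435]
wrist_force: [0.2, -1.9, 4.4]
opening: 0.0001
grip_force: 2.8
```

Run:
```python
from meas import *
p=loc(L,s["eef_pos"]);print("finger in LB",p)
t=np.arange(-60,60,.5);e=[]
for dy in (12,20,28,36,44):
    m=prof(L,p+[0,dy],[1,0],t,[[0,k] for k in (-1,0,1)],.036)
    i=np.where(m>190)[0]; mid=m[(t>-36)&(t<33)]
    lo=t[(t<-30)][np.argmax(np.diff(m[t<=-30]))]; k=(t>30)&(t<43);hi=t[k][np.argmin(np.diff(m[k]))]
    k=(t>40);rl=t[k][:-1][np.argmax(np.diff(m[k]))];e.append((dy,lo,hi,rl))
e=np.array(e);print(e)
print("pane slope rad",np.polyfit(e[:,0],e[:,1],1)[0],np.polyfit(e[:,0],e[:,2],1)[0],"rail slope",np.polyfit(e[:,0],e[:,3],1)[0])
```

```text
[0.5341 0.0317 0.0361] [3.1410e+00 2.0000e-04 1.4347e+00] [ 0.2 -1.9  4.4]
finger in LB [19.51258586 -9.04779834]
[[ 12.  -37.5  38.5  46.5]
 [ 20.  -36.5  37.   46.5]
 [ 28.  -38.   38.   46.5]
 [ 36.  -38.   38.   46.5]
 [ 44.  -38.   38.   46.5]]
pane slope rad -0.031249999999999663 -6.257039262733545e-16 rail slope -1.3497921779000927e-16
```

>>> arm_command(rotation=[[0,0,0],[0,0,0],[0,0,0],[0,0,0],[0,0,0]], slide=[[-2,0,0.2],[-2,0,0.2],[-2,0,0],[-2,0,0],[-1,0,0]], claw=[255,255,255,255,255])

```text
time_s: 11.48
eef_pos: [0.5335, 0.0231, 0.0361]
tcp_rot: [3.14, -0.001, 1.435]
wrist_force: [0.0, 2.5, 8.8]
opening: -0.0001
grip_force: 4.2
```

>>> arm_command(rotation=[[0,0,0],[0,0,0],[0,0,0],[0,0,0]], slide=[[-1,0,0],[-1,0,0],[-1,0,0],[0,0,0]], claw=[255,255,255,255])

```text
time_s: 11.82
eef_pos: [0.533, 0.0201, 0.0361]
tcp_rot: [3.14, -0.0, 1.435]
wrist_force: [0.4, 0.4, 9.1]
opening: -0.0
grip_force: 4.3
```

>>> arm_command(rotation=[[0,0,0],[0,0,0],[0,0,0],[0,0,0]], slide=[[-1,0,0],[-1,0,0],[-1,0,0],[0,0,0]], claw=[255,255,255,255])

```text
time_s: 12.15
eef_pos: [0.5326, 0.0172, 0.0361]
tcp_rot: [3.14, -0.0, 1.435]
wrist_force: [0.2, 1.4, 7.6]
opening: -0.0002
grip_force: 4.3
```

>>> arm_command(rotation=[[0,0,0],[0,0,0],[0,0,0],[0,0,0]], slide=[[-1,0,0],[-1,0,0],[-1,0,0],[0,0,0]], claw=[255,255,255,255])

```text
time_s: 12.48
eef_pos: [0.5323, 0.0142, 0.0361]
tcp_rot: [3.14, -0.001, 1.435]
wrist_force: [0.2, 1.1, 8.7]
opening: -0.0002
grip_force: 4.3
```

>>> arm_command(rotation=[[0,0,0],[0,0,0],[0,0,0]], slide=[[-1,0,0],[-1,0,0],[0,0,0]], claw=[255,255,255])

```text
time_s: 12.73
eef_pos: [0.532, 0.0125, 0.036]
tcp_rot: [3.14, -0.001, 1.434]
wrist_force: [0.6, 3.2, 7.9]
opening: -0.0001
grip_force: 4.2
```

```bash
cat > m2.py <<'E'
from meas import *
p=loc(L,s["eef_pos"]);print("finger in LB",p)
t=np.arange(20,75,.25)
# plate rear edge vs finger along +y, at several x offsets
for dx in (-30,-25,-20,20,25,30):
    m=prof(L,p+[dx,0],[0,1],t,[[k,0] for k in (-1,0,1)],.036)
    d=np.diff(m);k=(t[:-1]>38)&(t[:-1]<54);k2=(t[:-1]>50)&(t[:-1]<64);print(dx,"pane",t[:-1][k][np.argmin(d[k])],"rear",t[:-1][k2][np.argmax(d[k2])])
t=np.arange(30,62,.25)
for dy in (15,25,35,45):
    m=prof(L,p+[0,dy],[1,0],t,[[0,k] for k in (-1,0,1)],.036);d=np.diff(m);n=len(d)
    k=t[:-1]<43;print(dy,"pane",t[:-1][k][np.argmin(d[k])],"bright rises",t[:-1][d>12].tolist())
E
python3 m2.py
```

```text
[0.532  0.0125 0.036 ] [ 3.1399e+00 -8.0000e-04  1.4344e+00] [0.6 3.2 7.9]
finger in LB [ 20.08358132 -28.35429053]
-30 pane 53.75 rear 61.5
-25 pane 53.75 rear 61.5
-20 pane 53.75 rear 61.5
20 pane 53.75 rear 61.5
25 pane 53.75 rear 61.5
30 pane 53.75 rear 61.75
15 pane 38.25 bright rises [45.5, 45.75, 46.0, 46.25]
25 pane 38.5 bright rises [45.5, 45.75, 46.0, 46.25]
35 pane 38.25 bright rises [45.5, 45.75, 46.0, 46.25]
45 pane 38.5 bright rises [45.5, 45.75, 46.0, 46.25]
```

>>> arm_command(rotation=[[0,0,0],[0,0,0],[0,0,0],[0,0,0],[0,0,0]], slide=[[0,0.5,0],[0,0.5,0],[0,0.5,0],[0,0.5,0],[0,0,0]], claw=[255,255,255,255,255])

```text
time_s: 13.2
eef_pos: [0.5331, 0.0123, 0.036]
tcp_rot: [-3.141, -0.001, 1.434]
wrist_force: [-2.4, 3.2, 11.9]
opening: 0.0001
grip_force: 6.1
```

>>> arm_command(rotation=[[0,0,0],[0,0,0],[0,0,0],[0,0,0],[0,0,0]], slide=[[0,0.7,0],[0,0.7,0],[0,0.7,0],[0,0,0],[0,0,0]], claw=[255,255,255,255,255])

```text
time_s: 13.62
eef_pos: [0.5339, 0.012, 0.036]
tcp_rot: [-3.139, -0.0, 1.435]
wrist_force: [-6.6, 3.4, 16.8]
opening: -0.0002
grip_force: 8.7
```

```bash
python3 m2.py
```

```text
[0.5339 0.012  0.036 ] [-3.1391e+00 -1.0000e-04  1.4346e+00] [-6.6  3.4 16.8]
finger in LB [ 22.00959017 -28.59078272]
-30 pane 53.75 rear 62.0
-25 pane 53.75 rear 62.0
-20 pane 53.75 rear 61.75
20 pane 53.75 rear 61.75
25 pane 53.75 rear 62.0
30 pane 53.75 rear 62.0
15 pane 37.5 bright rises [44.25, 44.5, 44.75, 45.0]
25 pane 37.75 bright rises [44.25, 44.5, 44.75, 45.0]
35 pane 37.5 bright rises [44.25, 44.5, 44.75, 45.0]
45 pane 37.5 bright rises [44.25, 44.5, 44.75, 45.0]
```

>>> arm_command(rotation=[[0,0,0],[0,0,0],[0,0,0],[0,0,0],[0,0,0]], slide=[[0,0,-0.4],[0,0,-0.4],[0,0.7,0],[0,0.7,0],[0,0,0]], claw=[255,255,255,255,255])

```text
time_s: 14.08
eef_pos: [0.5365, 0.0114, 0.0361]
tcp_rot: [-3.141, 0.0, 1.435]
wrist_force: [-0.6, -0.0, 2.5]
opening: -0.0003
grip_force: 1.3
```

>>> arm_command(rotation=[[0,0,0],[0,0,0],[0,0,0],[0,0,0],[0,0,0]], slide=[[-0.7,0.7,0],[-0.7,0.7,0],[-0.7,0,0],[0,0,0],[0,0,0]], claw=[255,255,255,255,255])

```text
time_s: 14.5
eef_pos: [0.5377, 0.0091, 0.0361]
tcp_rot: [-3.142, 0.0, 1.435]
wrist_force: [-0.6, 0.3, 0.7]
opening: 0.0002
grip_force: 0.0
```

```bash
python3 m2.py
```

```text
[0.5377 0.0091 0.0361] [-3.1416e+00  1.0000e-04  1.4347e+00] [-0.6  0.3  0.7]
finger in LB [ 26.12859807 -30.96199938]
-30 pane 41.0 rear 63.75
-25 pane 41.75 rear 63.75
-20 pane 44.25 rear 63.75
20 pane 46.5 rear 63.75
25 pane 52.0 rear 63.75
30 pane 52.5 rear 63.75
15 pane 33.75 bright rises [40.25, 40.5, 40.75, 41.0]
25 pane 33.5 bright rises [40.25, 40.5, 40.75, 41.0]
35 pane 33.25 bright rises [40.25, 40.5, 40.75]
45 pane 33.75 bright rises [40.25, 40.5, 40.75, 41.0]
```

>>> arm_command(rotation=[[0,0,0],[0,0,0],[0,0,0],[0,0,0],[0,0,0]], slide=[[0,0,0.5],[0,0,0.4],[0,0,0],[-0.7,0,0],[-0.7,0,0]], claw=[255,255,255,255,255])

```text
time_s: 14.97
eef_pos: [0.5379, 0.0082, 0.0361]
tcp_rot: [3.141, -0.001, 1.434]
wrist_force: [-0.7, 3.4, 8.2]
opening: 0.0002
grip_force: 4.0
```

>>> arm_command(rotation=[[0,0,0],[0,0,0],[0,0,0],[0,0,0]], slide=[[-0.7,0,0],[0,0.5,0],[0,0.5,0],[0,0,0]], claw=[255,255,255,255])

```text
time_s: 15.3
eef_pos: [0.5381, 0.0074, 0.036]
tcp_rot: [-3.141, -0.001, 1.435]
wrist_force: [-3.7, 4.3, 12.6]
opening: 0.0002
grip_force: 6.0
```

```bash
python3 m2.py
```

```text
[0.5381 0.0074 0.036 ] [-3.1410e+00 -5.0000e-04  1.4345e+00] [-3.7  4.3 12.6]
finger in LB [ 26.79015903 -32.52346033]
-30 pane 49.75 rear 61.25
-25 pane 44.75 rear 59.75
-20 pane 38.25 rear 59.25
20 pane 38.5 rear 61.0
25 pane 50.25 rear 56.5
30 pane 50.75 rear 63.0
15 pane 32.75 bright rises [39.5, 39.75, 40.0, 40.25]
25 pane 31.5 bright rises [39.75, 40.0, 40.25]
35 pane 32.75 bright rises [39.5, 39.75, 40.0, 40.25]
45 pane 32.75 bright rises [39.25, 39.5, 39.75, 40.0, 40.25]
```

>>> arm_command(rotation=[[0,0,0],[0,0,0],[0,0,0],[0,0,0],[0,0,0]], slide=[[0,0,-1],[0,0,-2],[0,0,-10],[0,0,-30],[0,0,-30]], claw=[255,255,255,255,255])

```text
time_s: 15.77
eef_pos: [0.5372, 0.0069, 0.1086]
tcp_rot: [-3.139, 0.001, 1.435]
wrist_force: [1.1, 0.9, -0.6]
opening: 0.0002
grip_force: 0.0
```

>>> arm_command(rotation=[[0,0,0],[0,0,0],[0,0,0],[0,0,0],[0,0,0]], slide=[[0,0,-30],[-20,-20,-30],[-30,-30,-30],[-30,-30,-30],[-20,-20,0]], claw=[255,255,255,255,255])

```text
time_s: 16.18
eef_pos: [0.4397, -0.0696, 0.221]
tcp_rot: [3.135, 0.001, 1.435]
wrist_force: [1.6, -1.3, -0.2]
opening: -0.0002
grip_force: 0.0
```

>>> arm_command(rotation=[[0,0,0],[0,0,0],[0,0,0]], slide=[[0,0,0],[0,0,0],[0,0,0]], claw=[255,255,255])

```text
time_s: 16.43
eef_pos: [0.4395, -0.0684, 0.217]
tcp_rot: [3.14, -0.0, 1.434]
wrist_force: [-0.6, -0.0, 0.1]
opening: -0.0004
grip_force: 0.0
```

Run:
```python
from meas import *
print(proj("top",[[.516,.0433,.03]]))
b=grab_frame("top");np.save("topend.npy",b)
# profiles in LB frame: along x at y=.., z=.036 ; along y
t=np.arange(-40,78,.5)
for y in (20,5,-10,-25,-40,-55):
    m=prof(L,[0,y],[1,0],t,[[0,k] for k in (-1,0,1)],.036);d=np.diff(m);print("y",y,[(x,round(v)) for x,v in zip(t,d) if abs(v)>18])
t=np.arange(-90,50,.5)
for x in (-10,5,20,35,50):
    m=prof(L,[x,0],[0,1],t,[[k,0] for k in (-1,0,1)],.036);d=np.diff(m);print("x",x,[(q,round(v)) for q,v in zip(t,d) if abs(v)>18])
```

```text
[ 0.4395 -0.0684  0.217 ] [ 3.1404e+00 -2.0000e-04  1.4341e+00] [-0.6 -0.   0.1]
[[265.14474424 217.98269036]]
y 20 [(np.float64(-24.5), -50), (np.float64(-24.0), -64), (np.float64(-17.5), 19), (np.float64(-17.0), 21), (np.float64(-16.5), 32), (np.float64(-16.0), 34), (np.float64(57.5), -24), (np.float64(58.0), -23), (np.float64(59.5), -18), (np.float64(60.0), -21), (np.float64(66.0), 18), (np.float64(66.5), 59), (np.float64(67.0), 57), (np.float64(73.0), -19), (np.float64(73.5), -35), (np.float64(74.0), -34), (np.float64(74.5), -33), (np.float64(75.0), -33)]
y 5 [(np.float64(-25.5), -28), (np.float64(-25.0), -33), (np.float64(-24.5), -30), (np.float64(-24.0), -29), (np.float64(-17.5), 22), (np.float64(-17.0), 23), (np.float64(-16.5), 27), (np.float64(-16.0), 28), (np.float64(57.5), -22), (np.float64(58.0), -23), (np.float64(59.5), -21), (np.float64(60.0), -22), (np.float64(66.0), 27), (np.float64(66.5), 54), (np.float64(67.0), 49), (np.float64(73.0), -26), (np.float64(73.5), -37), (np.float64(74.0), -36), (np.float64(74.5), -33), (np.float64(75.0), -28)]
y -10 [(np.float64(-25.5), -
[... 3333 characters left out ...]
float64(-78.5), -29), (np.float64(-78.0), -28), (np.float64(-77.5), -29), (np.float64(-77.0), -22), (np.float64(-70.5), 35), (np.float64(-70.0), 36), (np.float64(-69.5), 20), (np.float64(25.0), -29), (np.float64(25.5), -31), (np.float64(32.5), 46), (np.float64(33.0), 55), (np.float64(33.5), 22)]
x 50 [(np.float64(-85.5), 75), (np.float64(-85.0), 78), (np.float64(-77.0), -68), (np.float64(-76.5), -57), (np.float64(-71.0), 27), (np.float64(-70.5), 38), (np.float64(-70.0), 32), (np.float64(-69.5), 29), (np.float64(24.5), -26), (np.float64(25.0), -26), (np.float64(25.5), -26), (np.float64(26.0), -25), (np.float64(32.0), 32), (np.float64(32.5), 36), (np.float64(33.0), 38), (np.float64(33.5), 36)]
```

Run:
```python
from meas import *
C=np.array([.5495,.1917,-.115]);t=np.arange(-70,64,.5)
for x in (-20,0,20):
    m=prof(C,[x,0],[0,1],t,[[k,0] for k in(-1,0,1)],.030);d=np.diff(m);print(x,[(float(q),round(float(v))) for q,v in zip(t,d) if abs(v)>22])
b=np.load("top.npy").astype(int);e=grab_frame("top").astype(int);D=(abs(b-e).sum(2)>90).astype(np.uint8)
n,_,st,_=cv2.connectedComponentsWithStats(cv2.morphologyEx(D,cv2.MORPH_OPEN,np.ones((2,2))));print(st[1:][st[1:,4]>15])
```

```text
[ 0.4397 -0.068   0.2164] [ 3.1416e+00 -2.0000e-04  1.4352e+00] [-0.1 -0.4 -0.9]
-20 [(-70.0, -55)]
0 [(-69.5, -64), (-69.0, -76), (-68.5, -33)]
20 [(-67.5, -38), (-67.0, -40)]
[[  239   148   196   272 32278]
 [    0   316    13     4    31]
 [  233   400     7    15    37]]
```

>>> arm_command(rotation=[[0,0,0],[0,0,0],[0,0,0],[0,0,0],[0,0,0]], slide=[[35,0,0],[35,0,0],[35,0,0],[35,0,0],[0,0,0]], claw=[255,255,255,255,255])

```text
time_s: 17.05
eef_pos: [0.4591, 0.0755, 0.2163]
tcp_rot: [3.141, -0.002, 1.438]
wrist_force: [0.1, -0.2, -0.0]
opening: 0.0
grip_force: 0.0
```

Run:
```python
from meas import *
C=np.array([.5495,.1917,-.115]);t=np.arange(-70,64,.5)
def show(z):
  for x in (-25,25):
    m=prof(C,[x,0],[0,1],t,[[k,0] for k in(-1,0,1)],z);d=np.diff(m);print(x,[(float(q),round(float(v))) for q,v in zip(t,d) if abs(v)>15])
show(.030)
print("w4")
import meas
meas.im=np.load("w4.npy").astype(np.float32).mean(2);meas.c=np.load("w4c.npy",allow_pickle=True).item();show(.030)
e=grab_frame("top").astype(int);b=np.load("top.npy").astype(int);D=(abs(b-e).sum(2)>90).astype(np.uint8)
n,_,st,_=cv2.connectedComponentsWithStats(cv2.morphologyEx(D,cv2.MORPH_OPEN,np.ones((2,2))));print(st[1:][st[1:,4]>15])
```

```text
[0.4591 0.0755 0.2163] [ 3.1415e+00 -2.0000e-03  1.4383e+00] [ 0.1 -0.2 -0. ]
-25 [(-66.0, -18), (-50.0, 45), (-49.5, 52), (-49.0, 21), (44.5, -15), (45.0, -20), (45.5, -20), (46.0, -20), (46.5, -23), (47.0, -26), (47.5, -24), (57.0, 23), (57.5, 23), (61.5, -26), (62.0, -27)]
25 [(-67.5, -21), (-67.0, -24), (-50.0, 25), (-49.5, 54), (-49.0, 41), (45.0, -22), (45.5, -22), (46.0, -25), (46.5, -24), (47.0, -22), (47.5, -21), (57.0, 15), (57.5, 22), (58.0, 16), (62.0, -22), (62.5, -21)]
w4
-25 [(-4.5, -47), (-4.0, -90), (4.0, 81), (4.5, 62), (45.5, -27), (46.0, -50), (46.5, -56), (47.0, -20), (56.5, 34), (57.0, 26), (60.5, -19), (61.0, -43)]
25 [(-4.5, -41), (-4.0, -84), (-3.5, -22), (4.0, 47), (4.5, 77), (5.0, 19), (45.5, -26), (46.0, -66), (46.5, -51), (56.5, 42), (57.0, 18), (60.5, -21), (61.0, -45)]
[[  121   133   179   287 35387]
 [  363   266    72    81  2980]
 [    2   316    11     4    30]
 [  295   384    19    16   107]]
```

```bash
python3 -c "
from cell import *
print(finish_job())"
```

```text
the job is handed in; nothing more can be done
None
```

The top plate now lies square in the light box corner, flush with both rails to within about 0.5 mm by camera measurement. The second plate did not move and no bystander was seen to shift (one last top-view comparison was partly hidden by the arm). The job was handed in at about 17 s.

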